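Emboss the card: slide the press's safety catch, then push down its lever

TASK

Emboss the card that lies in the lever press, the machine with the cross handle (the one with the ball handle is an eyelet setter): first slide the press's safety catch out from under the lever as far as it goes, then push the lever's cross handle all the way down to its stop and leave it there.

Things in the scene. Friction and masses are not known exactly. Their poses are not given: they have to be found in the camera images.
- catch_knob (a point): Black upright knob, 18 mm across, 44 mm tall, on a steel bolt that slides on a post beside the card press's lever; this point lies on its axis, 20 mm below its top, 24 mm above bolt and track, 197 mm above the table. Axes fixed to the press: z up, lever points to -x from its pivot, y the way the catch slides to release. Catch shut, the lever's centre line (20 mm wide) is 75 mm to -y.
- catch (a joint): Travel of the safety catch in m along +y of catch_knob: 0 shut (bolt under the lever, blocking it), 0.045 fully released, at its stop. About 2 N of friction; it stays where it is left. The lever can pass beyond about 0.03.
- handle_bar (a point): Centre of the black cross handle at the end of the card press's lever: a round bar 26 mm in diameter, 90 mm long, level along the press's y; about 240 mm above the table at the start, 76 mm when fully down. It swings at a radius of 220 mm about the lever's pivot, a level axis along the press's y, 150 mm above the table, to +x of the handle.
- handle (a joint): Angle of the lever in rad: 0 raised (handle 0.436 rad above level as seen from the pivot), growing as it goes down, 0.78 fully down at its stop (0.344 rad below level). About 5 N down on the handle moves it; friction holds it where it is left. While the catch is shut it stops at about 0.1.

How it is judged:
On the way:
1. the catch is slid at least 35 mm of its 45 mm clear while the lever is still up (value of joint catch above 0.035 m and value of joint handle below 0.2 rad), for 0.2 s.
At the end, for the whole second after the job is handed in: The card press's lever rests within 0.18 rad (10 degrees) of its lower stop (joint handle above 0.60 rad), and the catch stays within 10 mm of fully released (joint catch above 0.035 m) (value of joint handle above 0.6 rad and value of joint catch above 0.035 m and velocity of joint handle between -0.05 and 0.05 rad/s); the robot touches nothing.
It fails at once if the lever is forced down past the shut catch (value of joint catch below 0.02 m and value of joint handle above 0.2 rad).
It also fails if it takes over 42 s, if anything falls off the work surface, if the arm or the gripper's body presses on something with over 40 N, if the wrist force passes 120 N, or if a joint passes its speed limit or range.

ROBOT

A 6-joint arm with a two-finger parallel gripper is mounted at the origin on the work surface. World frame = base frame: x ahead of the robot, y to its left, z up, the work surface at z = 0. Lengths are in m, angles in rad, forces in N, time in s.
With the tool pointing down it reaches from about 0.325 to 0.85 m from the base axis. Payload 4.4 kg.
Tool frame: the origin (TCP) lies midway between the tips of the shut fingers; the grasp point (between the pads) lies 19 mm behind it; z points along the fingers, y is the line along which they close (so a half turn about z gives the same grasp; the last joint's range is limited). The gripper opens to 94 mm and grips with 3 to 60 N. Pads are 16 mm wide; open, the fingers measure 119 mm over their backs; the gripper's body (75 mm by 177 mm) begins 78 mm behind the grasp point.
Start: joints at [-1.48, 0.207, 1.542, -0, 1.393, -0.15], TCP at [0.137, -0.558, 0.205] pointing down, gripper open.
Joint ranges: [-2.73, 2.73], [-0.86, 2.22], [0.23, 2.46], [-1.11, 4.25], [0.08, 2.63], [-2.82, 2.82]. Speed limits (rad/s): [2.79, 2.79, 3.14, 3.14, 3.14, 3.14].

INTERFACE

Orientations are given as a unit quaternion [x, y, z, w].
In Python, from workcell import robot gives the robot as it stands.
- The arm moves only by the tool send_rows, never from a script. Its argument "commands" is one flat list of numbers, 4 for each row, row after row: the shift along the tool's x, y, z in mm, then the turn about the tool's z in degrees. In form: [tx, ty, tz, twist, tx, ty, tz, twist, ...]. A call has 1 to 8 rows; each row shifts and turns the commanded pose from where the row before left it, along the tool's axes as they then stand; what a row does not reach is not made up. A row lasts 1/8 s, in which the tool goes at most 62.5 mm and 10.7 degrees, less where a joint would pass 70% of its speed; a pose out of reach is approached as far as the arm can. A call is refused whole if a number of a shift passes 62.5 or a number of a turn 10.7, either way. A call with a gripper value outside its range is refused whole. "claw" is the opening in per cent of the stroke, from 0 (shut) to 100 (fully open), set as the call begins (left out, the last holds). The fingers move at their own pace and stop on an object; "grip_force" is the grip in N (left out, the last holds). Time passes only in rows, so rows that do not move let the fingers close. It gives the time, the measured TCP pose, the force, the opening and the grip force at its end, in the units of the state.
- robot.get_obs(): the state, without advancing time (a new reading comes with each control period).
- robot.camera(name): name is "side" or "top"; returns a dict with "color" (400x640x3 uint8, red, green, blue), "range_z" (400x640 float32, m along the optical axis (not along the pixel's ray), 0 where there is no reading), "fovy" (degrees; the focal length in pixels is half the picture's height over the tangent of half this angle, whatever the lens; pixels are square), "cx", "cy" (the principal point, pixels), "extrinsics" (4x4, takes a point from world to camera coordinates). Camera axes: x right, y down, z forward; pixel columns grow to the right and rows downward; lengths in m; the calibration is good to about 2 mm. A picture is of the moment at which its call begins.
- robot.job_done(): hands the job in; it is judged then, once.
Trained networks look in the newest picture that a camera, given by its name, has taken for a name from the list of things; names that differ only in an ending like _2 or _b are one class to them, and where a whole thing is asked for, a point or a joint stands for the part that bears it (a point fixed in the world has none). Each returns a list of dicts, best first, with "confidence" (0 to 1); they miss things now and then, are a little off and sometimes report something else, mostly with a low value. They report only what shows in the picture. A call takes as long as a camera call.
- robot.outline_of(label, camera): "pixels" (400x640 bool, what is visible of it) and "extent" ([left, top, right, bottom] in pixels, round what is visible of it).
- robot.place_of(label, camera): "location" ([column, row] in pixels: a listed point, or the origin of a listed thing).
The state is a dict: "clock": time; "joints": joint angles; "joint_vel": joint speeds; "joint_torque": joint torques, N m; "eef_pos": TCP position; "tool_rot": TCP orientation; "contact_force": force on the tool from outside, world axes, zero at the start; "torque": the same for the moment, N m; "finger_gap": finger opening in m; "finger_force": force on a finger pad.
Only numpy, scipy, OpenCV 4.12 (cv2) and the standard library are available. Lean on these libraries where they do the work, as an engineer would, in place of code of your own. Each camera call takes 0.05 s, during which the arm holds its last target. There are 200 camera calls.

## Working session

There is one attempt and no reset: what is moved stays moved. The work goes in short steps, Python scripts to look and compute and a tool call to move; the robot and the scene stay as the last step left them, time stands still between calls to the robot, and variables do not carry over. Pictures are saved under pics/ and viewed, at most 10 in all, crops included, and the job is handed in when it is done.

Besides the shell and the picture viewer there is one more tool, called after "Call:" as name(argument=value, ...) on one line, values as JSON. send_rows: Moves the arm, as the interface text tells. Its arguments: {"type":"object","properties":{"commands":{"type":"array"},"claw":{"type":"number"},"grip_force":{"type":"number"}},"required":["commands"]}

```bash
mkdir -p pics; cat > h.py <<'E'
import numpy as np, cv2
from workcell import robot
def ray(c,px):
    f=200/np.tan(np.radians(c["fovy"])/2)
    d=np.array([(px[0]-c["cx"])/f,(px[1]-c["cy"])/f,1.0])
    T=np.linalg.inv(c["extrinsics"]); return T[:3,3],T[:3,:3]@d
def atz(c,px,z):
    o,d=ray(c,px); return o+d*(z-o[2])/d[2]
def dep(c,px):
    o,d=ray(c,px); u,v=int(round(px[0])),int(round(px[1])); return o+d*c["range_z"][v,u]
E
cat > m.py <<'E'
from h import *
ims=[]
for n in("top","side"):
    c=robot.camera(n); ims.append(c["color"][:,:,::-1]); print(n,c["fovy"],np.round(ray(c,(320,200)),2).tolist())
    for l,z in(("catch_knob",.197),("handle_bar",.24)):
        for r in robot.place_of(l,n)[:3]:
            p=r["location"]; print(l,np.round(p,1),round(r["confidence"],2),"atz",np.round(atz(c,p,z),3),"dep",np.round(dep(c,p),3))
        for r in robot.outline_of(l,n)[:2]: print("  ext",r["extent"],round(r["confidence"],2))
    cv2.imwrite("pics/%s1.png"%n,ims[-1])
print(robot.get_obs()["tool_rot"])
E
python3 m.py
```

```text
top 45.61895650957419 [[0.44, 0.02, 1.22], [0.13, -0.01, -0.99]]
catch_knob [217.4 188.6] 0.95 atz [0.593 0.229 0.197] dep [0.59  0.225 0.217]
  ext [211.6, 184.7, 261.4, 201.5] 0.87
handle_bar [256.1 238.6] 0.96 atz [0.483 0.138 0.24 ] dep [0.483 0.138 0.24 ]
  ext [232.9, 144.7, 283.0, 248.3] 0.95
side 57.565708524501105 [[0.44, -0.58, 0.71], [0.19, 0.77, -0.61]]
catch_knob [303.5 167.7] 0.73 atz [0.594 0.229 0.197] dep [0.653 0.537 0.   ]
  ext [295.5, 161.0, 316.2, 200.9] 0.59
handle_bar [269.4 183.2] 0.7 atz [0.492 0.116 0.24 ] dep [0.492 0.116 0.24 ]
handle_bar [303.2 166.4] 0.69 atz [0.582 0.168 0.24 ] dep [0.592 0.22  0.207]
  ext [259.6, 170.1, 349.7, 198.7] 0.81
[ 9.92760079e-01  1.20114199e-01 -2.88987932e-06 -6.87740965e-05]
```

View pics/top1.png

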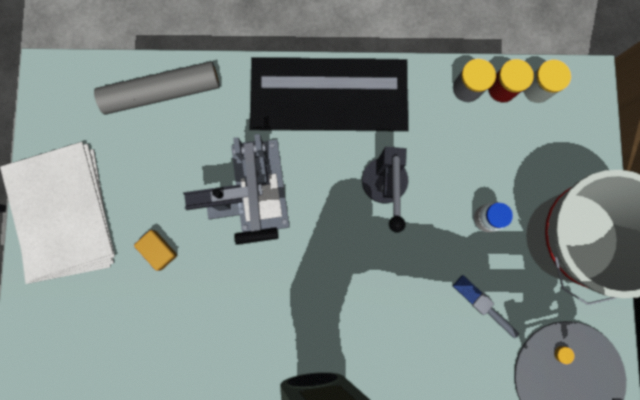

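View pics/side1.png

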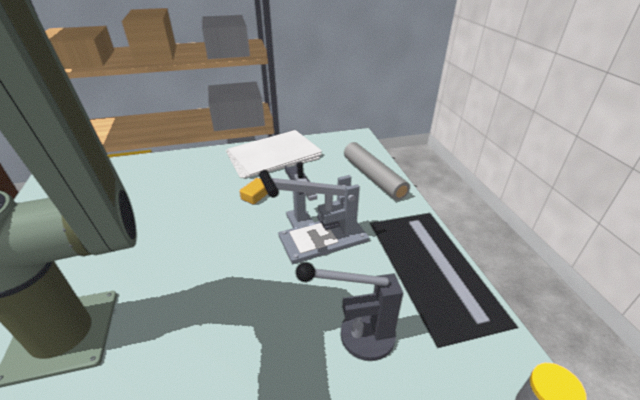

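```bash
python3 - <<'E'
from h import *
c=robot.camera("top")
m=robot.outline_of("handle_bar","top")[0]["pixels"]
f=200/np.tan(np.radians(c["fovy"])/2)
v,u=np.nonzero(m&(c["range_z"]>0))
P=np.array([dep(c,p) for p in zip(u,v)])
print(len(P),P.min(0),P.max(0))
q=P[P[:,2]>.235]; print(len(q),q.min(0),q.max(0))
mu,s,vt=0,0,0
for lo,hi in((.08,.12),(.12,.16),(.16,.2),(.2,.235),(.235,.27)):
    q=P[(P[:,2]>lo)&(P[:,2]<hi)]
    if len(q)>3: print(lo,len(q),q.mean(0).round(3)); 
q=P[:,:2]; e=np.linalg.svd(q-q.mean(0),full_matrices=False)[2]; print("pca",e)
# lever handle bar only: black, top
g=c["color"].max(2); q=P[(P[:,2]>.225)&(g[v,u]<70)]
print("bar",len(q),q.mean(0),np.linalg.svd(q[:,:2]-q[:,:2].mean(0),full_matrices=False)[2])
E
```

```text
1340 [0.47197475 0.09497252 0.00178614] [0.70265665 0.18375792 0.2476485 ]
498 [0.47376851 0.09497252 0.23506013] [0.5133398  0.18375792 0.2476485 ]
0.12 23 [0.696 0.167 0.157]
0.16 387 [0.641 0.16  0.181]
0.2 426 [0.543 0.146 0.219]
0.235 498 [0.49  0.139 0.241]
pca [[-0.99039417 -0.13827289]
 [ 0.13827289 -0.99039417]]
bar 470 [0.48928148 0.13820492 0.24090719] [[-0.14726573  0.98909696]
 [ 0.98909696  0.14726573]]
```

The top view shows the press: cross handle at (256,238), lever running up to the pivot near (250,145), knob at (217,192), and the bolt's track going left to (185,198). The side view agrees; the eyelet setter with the ball handle sits apart at (305,270). The press yaw is about 0.145 rad. The shut fingers fit between the lever and the knob.

Call:
send_rows(commands=[0, 0, -40, 5.5, 0, 0, -40, 0, 0, 0, -35, 0, 28, -34, 0, 0, 28, -34, 0, 0, 28, -34, 0, 0, 28, -34, 0, 0, 28, -34, 0, 0], claw=0, grip_force=20)

```text
clock: 1.6
eef_pos: [0.2517, -0.3687, 0.3206]
tool_rot: [0.997, 0.072, 0.0, 0.0]
contact_force: [1.1, 0.6, -0.6]
finger_gap: 0.0175
finger_force: 0.0
```

Call:
send_rows(commands=[28, -34, 0, 0, 28, -34, 0, 0, 28, -34, 0, 0, 28, -34, 0, 0, 28, -34, 0, 0, 28, -34, 0, 0, 28, -34, 0, 0, 28, -34, 0, 0])

```text
clock: 2.6
eef_pos: [0.4341, -0.0672, 0.3207]
tool_rot: [0.997, 0.072, 0.0, 0.0]
contact_force: [0.7, -1.0, 0.2]
finger_gap: 0.0003
finger_force: 0.0
```

Call:
send_rows(commands=[28, -34, 0, 0, 28, -34, 0, 0, 28, -34, 0, 0, 28, -34, 0, 0, 28, -34, 0, 0, 0, 0, 0, 0, 0, 0, 0, 0])

```text
clock: 3.48
eef_pos: [0.5472, 0.1195, 0.3203]
tool_rot: [0.997, 0.072, -0.0, 0.0]
contact_force: [-0.4, -0.3, -1.1]
finger_gap: 0.001
finger_force: 0.0
```

```bash
cat > w.py <<'E'
from h import *
o=robot.get_obs(); q=o["tool_rot"]
from scipy.spatial.transform import Rotation as R
M=R.from_quat(q); p=np.array(o["eef_pos"]); print(o["clock"],p,M.as_matrix()[:,0],o["contact_force"],o["finger_gap"])
k=np.array([.593,.229,.185]); b=np.array([.487,.138,.254]); Y=np.array([-.1445,.9895,0])
for n,t in(("between",k-.035*Y),("bar",b)): print(n,(M.inv().apply(t-p)*1000).round(1))
E
python3 w.py
```

```text
3.475 [0.54720385 0.11954542 0.32027372] [ 9.89517775e-01  1.44409319e-01 -7.22068018e-04] [-0.4314586  -0.26490906 -1.14315085] 0.0010394458054364117
between [ 61.2 -66.8 135.2]
bar [-56.9 -27.   66.3]
```

Call:
send_rows(commands=[20, -22, 0, 0, 20, -22, 0, 0, 21, -23, 0, 0, 0, 0, 35, 0, 0, 0, 35, 0, 0, 0, 0, 0, 0, 0, 0, 0])

```text
clock: 4.35
eef_pos: [0.5989, 0.1942, 0.2523]
tool_rot: [0.997, 0.072, 0.001, -0.0]
contact_force: [0.6, -0.1, 0.1]
finger_gap: 0.0005
finger_force: 0.0
```

```bash
python3 - <<'E'
from h import *
o=[]
for n in("top","side"):
    c=robot.camera(n)
    for r in robot.place_of("catch_knob",n)[:1]: print(n,r["location"],r["confidence"],atz(c,r["location"],.197))
    i=c["color"][100:250,180:380,::-1]; o.append(cv2.resize(i,(400,300),interpolation=2))
cv2.imwrite("pics/b.png",np.hstack(o))
E
python3 w.py
```

```text
top [216.1, 190.9] 0.74 [0.58778097 0.231639   0.197     ]
side [302.1, 169.9] 0.55 [0.58818173 0.21957448 0.197     ]
4.55 [0.59927011 0.19493077 0.25272913] [0.98958243 0.14391893 0.00373588] [ 0.87326832  0.16431704 -0.46380475] 0.0005042826517120809
between [-1.5  0.4 67.7]
bar [-119.3   40.2   -1.7]
```

View pics/b.png

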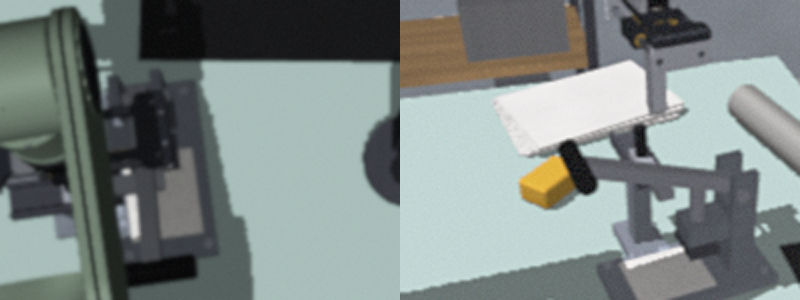

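The crops show the shut fingers (crop 657,100) above and just beside the black knob (640,140), and behind the lever. The knob is about 4 mm more to -x than first measured.

Call:
send_rows(commands=[-4, 0, 0, 0, 0, 0, 17, 0, 0, 0, 17, 0, 0, 0, 17, 0, 0, 0, 15, 0, 0, 0, 0, 0])

```text
clock: 5.3
eef_pos: [0.5928, 0.1942, 0.1819]
tool_rot: [0.997, 0.072, -0.002, 0.0]
contact_force: [-0.0, 0.1, -0.4]
finger_gap: 0.0003
finger_force: 0.0
```

Call:
send_rows(commands=[0, -6, 0, 0, 0, -6, 0, 0, 0, -6, 0, 0, 0, -6, 0, 0, 0, -6, 0, 0, 0, 0, 0, 0])

```text
clock: 6.05
eef_pos: [0.5897, 0.2251, 0.1845]
tool_rot: [0.997, 0.073, -0.0, -0.001]
contact_force: [0.3, -0.1, -0.1]
finger_gap: 0.0005
finger_force: 0.0
```

```bash
python3 - <<'E'
from h import *
c=robot.camera("side")
print([(r["location"],r["confidence"]) for r in robot.place_of("catch_knob","side")[:2]])
i=c["color"][110:230,240:400,::-1]; cv2.imwrite("pics/c.png",cv2.resize(i,(800,600),interpolation=2))
print(robot.get_obs()["contact_force"])
E
```

```text
[([303.1, 165.2], 0.44)]
[ 0.74917849 -0.83201044  0.60199916]
```

View pics/c.png

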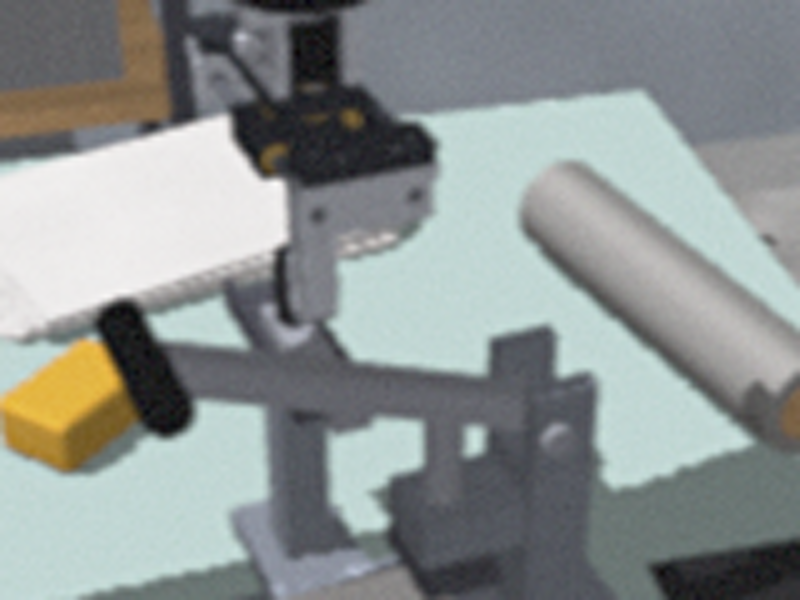

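The picture shows the finger at (313,270) up against the knob, which sticks out a few mm to -x (285,285). The lever is still up. I'll shift a little to -x and keep pushing.

Call:
send_rows(commands=[-2, 2, 0, 0, -2, 0, 0, 0, 0, -6, 0, 0, 0, -6, 0, 0, 0, -6, 0, 0, 0, -6, 0, 0, 0, 0, 0, 0])

```text
clock: 7.02
eef_pos: [0.5828, 0.2465, 0.1845]
tool_rot: [0.997, 0.073, 0.0, -0.001]
contact_force: [0.9, -0.2, -0.7]
finger_gap: 0.0003
finger_force: 0.0
```

Call:
send_rows(commands=[0, -4, 0, 0, 0, -4, 0, 0, 0, 0, 0, 0])

```text
clock: 7.4
eef_pos: [0.5822, 0.251, 0.1845]
tool_rot: [0.997, 0.072, 0.0, 0.002]
contact_force: [0.3, -7.0, 0.1]
finger_gap: 0.0006
finger_force: 3.5
```

Call:
send_rows(commands=[0, -3, 0, 0, 0, 0, 0, 0, 0, 0, 0, 0])

```text
clock: 7.78
eef_pos: [0.5822, 0.2511, 0.1845]
tool_rot: [0.997, 0.071, 0.0, 0.005]
contact_force: [-0.1, -13.7, 1.1]
finger_gap: 0.0007
finger_force: 6.5
```

Firm stop at the predicted 45 mm. Back off, rise and go over the bar.

Call:
send_rows(commands=[0, 8, 0, 0, 0, 10, 0, 0, 0, 0, -30, 0, 0, 0, -30, 0, 0, 0, -30, 0, 0, 0, 0, 0])

```text
clock: 8.52
eef_pos: [0.5857, 0.2392, 0.278]
tool_rot: [0.997, 0.073, 0.004, -0.001]
contact_force: [1.7, -0.0, -0.2]
finger_gap: 0.0004
finger_force: 0.0
```

```bash
python3 w.py
```

```text
8.525 [0.58565546 0.23920197 0.27800366] [0.98945765 0.14464242 0.00721965] [ 1.66031569 -0.03572444 -0.15283041] 0.0004361931115762782
between [ 5.1 46.3 93. ]
bar [-112.4   85.9   23.1]
```

Call:
send_rows(commands=[-28, 21, 0, 0, -28, 21, 0, 0, -28, 22, 0, 0, -28, 22, 0, 0, 0, 0, 0, 0, 0, 0, 0, 0])

```text
clock: 9.28
eef_pos: [0.4853, 0.1375, 0.2736]
tool_rot: [0.997, 0.072, -0.0, -0.0]
contact_force: [-0.3, 0.7, -0.0]
finger_gap: 0.0006
finger_force: 0.0
```

```bash
python3 w.py; python3 - <<'E'
from h import *
c=robot.camera("side")
for l,z in(("catch_knob",.197),("handle_bar",.24)):print(l,[(r["location"],r["confidence"],atz(c,r["location"],z).round(3)) for r in robot.place_of(l,"side")[:2]])
i=c["color"][110:230,240:400,::-1]; cv2.imwrite("pics/d.png",cv2.resize(i,(800,600),interpolation=2))
E
```

```text
9.275 [0.48534535 0.13745678 0.27355742] [ 9.89539234e-01  1.44262143e-01 -7.33232891e-04] [-0.33441829  0.67539851 -0.01421962] 0.0005773373308605703
between [119.8 -40.   88.5]
bar [ 1.7 -0.3 19.6]
catch_knob [([297.3, 158.5], 0.57, array([0.587, 0.28 , 0.197]))]
handle_bar [([266.8, 183.0], 0.86, array([0.486, 0.118, 0.24 ]))]
```

View pics/d.png

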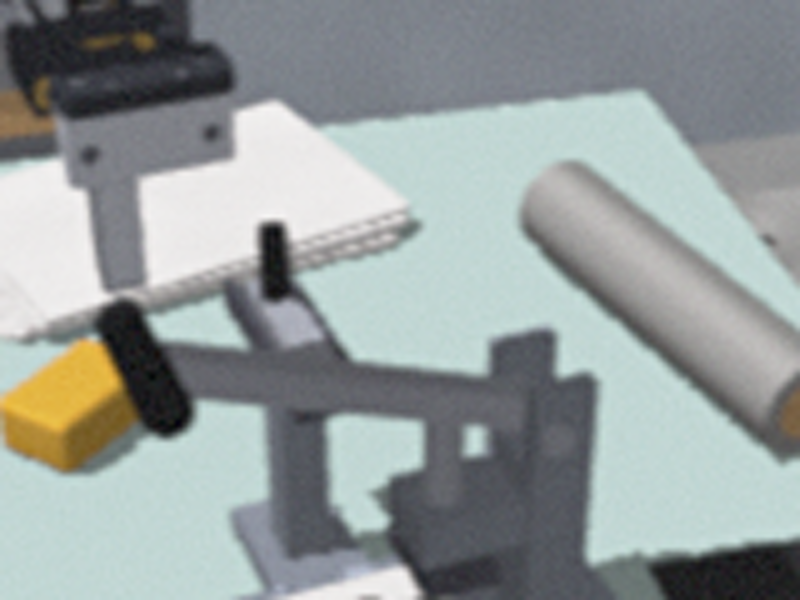

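The catch is at its stop: knob now at about (272,255) in the crop, clear of the lever. The finger tip (122,285) is just above the middle of the bar (147,367). Now press the bar down along its arc.

Call:
send_rows(commands=[4, 0, 15, 0, -5, 0, 15, 0, -4, 0, 12, 0, -4, 0, 12, 0, -3, 0, 12, 0, 0, 0, 0, 0])

```text
clock: 10.18
eef_pos: [0.4725, 0.1352, 0.2068]
tool_rot: [0.997, 0.072, -0.001, 0.0]
contact_force: [0.9, 0.1, 0.0]
finger_gap: 0.0004
finger_force: 0.0
```

Call:
send_rows(commands=[-2, 0, 12, 0, -2, 0, 12, 0, -1, 0, 12, 0, 0, 0, 12, 0, 0, 0, 12, 0, 1, 0, 12, 0, 0, 0, 0, 0])

```text
clock: 11.05
eef_pos: [0.4695, 0.1349, 0.135]
tool_rot: [0.997, 0.072, -0.0, -0.0]
contact_force: [-0.3, 0.5, 0.3]
finger_gap: 0.0002
finger_force: 0.0
```

Call:
send_rows(commands=[2, 0, 12, 0, 2, 0, 12, 0, 3, 0, 12, 0, 3, 0, 8, 0, 0, 0, 4, 0, 0, 0, 0, 0])

```text
clock: 11.8
eef_pos: [0.48, 0.1364, 0.0888]
tool_rot: [0.997, 0.072, 0.0, -0.0]
contact_force: [-1.5, 0.5, 4.3]
finger_gap: 0.0004
finger_force: 2.2
```

```bash
python3 - <<'E'
from h import *
c=robot.camera("side")
i=c["color"][110:230,240:400,::-1]; cv2.imwrite("pics/e.png",cv2.resize(i,(800,600),interpolation=2))
E
```

```text
(no output)
```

View pics/e.png

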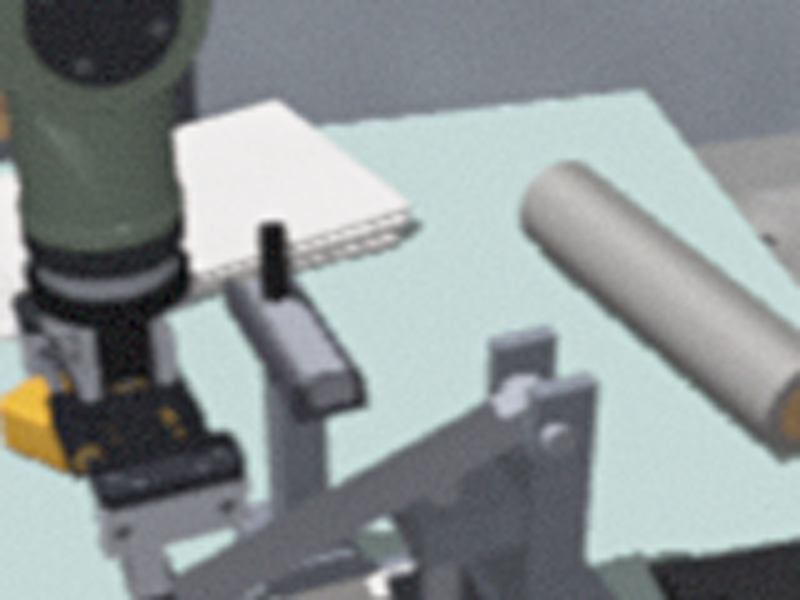

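The lever is down (from (510,395) to (190,590) in the crop), the knob still clear at (272,255). Press a little more to be sure of the stop, then lift away.

Call:
send_rows(commands=[0, 0, 3, 0, 0, 0, 0, 0])

```text
clock: 12.1
eef_pos: [0.4802, 0.1364, 0.0882]
tool_rot: [0.997, 0.072, 0.001, 0.0]
contact_force: [-6.9, -1.4, 18.5]
finger_gap: 0.0004
finger_force: 9.5
```

Call:
send_rows(commands=[0, 0, -10, 0, 0, 0, -20, 0, 0, 0, -30, 0, 0, 0, -40, 0, 0, 0, -40, 0, 0, 0, -40, 0, 0, 0, 0, 0, 0, 0, 0, 0])

```text
clock: 13.1
eef_pos: [0.4787, 0.1361, 0.264]
tool_rot: [0.997, 0.072, -0.001, 0.0]
contact_force: [-0.5, -0.2, -0.6]
finger_gap: 0.0004
finger_force: 0.0
```

```bash
python3 - <<'E'
from h import *
c=robot.camera("side")
for l,z in(("catch_knob",.197),("handle_bar",.076)):print(l,[(r["location"],r["confidence"],atz(c,r["location"],z).round(3),dep(c,r["location"])) for r in robot.place_of(l,"side")[:2]])
i=c["color"][110:260,220:420,::-1]; cv2.imwrite("pics/f.png",cv2.resize(i,(800,600),interpolation=2))
print(robot.get_obs()["contact_force"])
E
```

```text
catch_knob [([295.2, 161.6], 0.67, array([0.579, 0.265, 0.197]), array([0.57797362, 0.26158018, 0.19917758]))]
handle_bar [([275.7, 231.6], 0.85, array([0.496, 0.132, 0.076]), array([0.49455426, 0.11909436, 0.08760408]))]
[ 0.59172425 -0.48419635  0.13645481]
```

View pics/f.png

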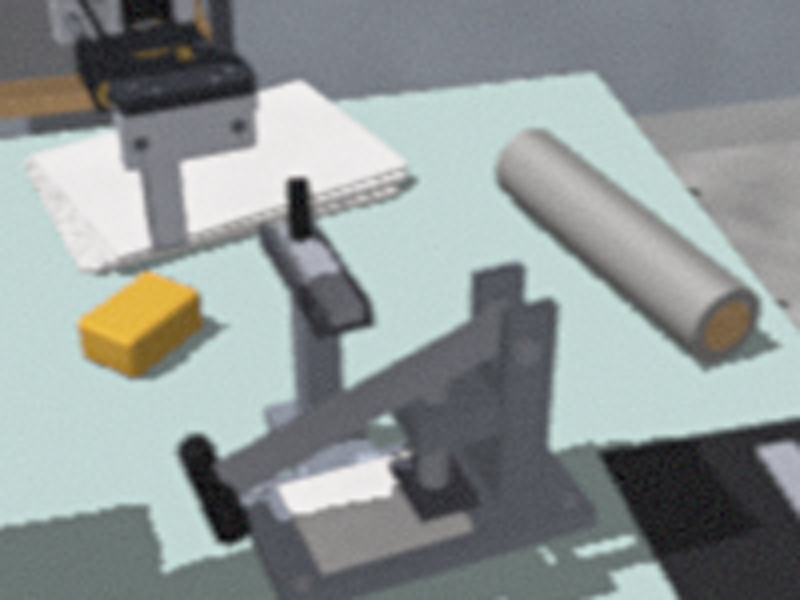

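The lever stays down (bar at (215,490)), the catch is released (knob at (299,208)), and the gripper is free of everything.

```bash
python3 -c "
from workcell import robot
print(robot.job_done())"
```

```text
the job is handed in; nothing more can be done
None
```

I slid the safety catch out to its stop, pushed the press's lever down to its stop and left it there, moved the gripper clear, and handed the job in; it gave no verdict.

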